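Close the portioning funnel with its taper plug

TASK

Pick up the wide orange taper plug by its knob and gently lower it, small end down, into the steel funnel until it is fully seated and upright. Then, with the plug still in the funnel, rock it about fifteen degrees over to one side by the knob to show that it is not jammed, and let it settle back: leave it seated upright and released, and leave the blue plug and the brush alone.

Things in the scene. Friction and masses are not known exactly. Their poses are not given: they have to be found in the camera images.
- wide_plug: the plug to seat: an orange plastic cone frustum, about 0.15 kg, standing on its small end. Origin at the centre of the small end's underside, z up its axis; 36 mm across there, widening straight to 66 mm across at z = 26 mm (flat top; sides 30 degrees from the axis). A bare 12 mm steel stem rises from the top to a black ball knob 26 mm across, centred at z = 60 mm.
- wide_plug_knob (a point): centre of the wide plug's black ball knob, 60 mm above the plug's origin on its axis
- narrow_plug: a bystander, leave it: a blue plastic taper plug, 28 mm across at its small end (origin at the centre of that underside, z up), 44 mm across at z = 30 mm, with the same black 26 mm ball knob centred at z = 60 mm. The two plugs may stand in either place.
- funnel: a steel funnel in a fixed stand: white foot 120 x 120 x 8 mm, four thin dark legs, open round mouth at the top. Origin at the centre of the foot's underside, z up. The mouth's rim is 80 mm up, 63 mm across inside, 70 mm outside; inside it narrows downwards with the wide plug's own taper (30 degrees from the axis) for 35 mm. It cannot move.
- funnel_seat (a point): where the wide plug's origin comes to lie when it is fully seated: on the funnel's axis, 57 mm above the table, 23 mm below the rim; the plug then stands upright with its orange top about 3 mm above the rim and its knob's centre 60 mm above this point. The plug sits on the taper alone; when tipped it pivots on the rim at the side it leans to (32 mm from the axis) and falls back by its own weight.
- brush: a bystander, leave it: a white-handled kitchen brush about 170 mm long lying on the table; origin at the middle of its underside, x along it
- food_pan: a clear open food pan of diced orange sweet potato, 160 x 200 x 90 mm high, fixed; origin at the centre of its underside
There are look-alikes about, which are no part of the job. There is more than one size of the funnel; the job needs the largest. Several things have the shape of the wide_plug; the one meant has the colours described above.

How it is judged:
By the outcome, as a careful person would: the job done as asked, in the order asked, and still so for the second after the job is handed in, with the robot touching nothing.
It also fails if it takes over 38 s, if anything falls off the work surface, if the arm or the gripper's body presses on something with over 40 N, if the wrist force passes 120 N, or if a joint passes its speed limit or range.

ROBOT

A 6-joint arm with a two-finger parallel gripper is mounted at the origin on the work surface. World frame = base frame: x ahead of the robot, y to its left, z up, the work surface at z = 0. Lengths are in mm, angles in rad, forces in N, time in s.
With the tool pointing down it reaches from about 275 to 1000 mm from the base axis. Payload 8.4 kg.
Tool frame: the origin (TCP) lies midway between the tips of the shut fingers; the grasp point (between the pads) lies 19 mm behind it; z points along the fingers, y is the line along which they close (so a half turn about z gives the same grasp; the last joint's range is limited). The gripper opens to 85 mm and grips with 20 to 120 N. Pads are 22 mm wide; open, the fingers measure 114 mm over their backs; the gripper's body (76 mm by 85 mm) begins 54 mm behind the grasp point. The pads swing forward as they close: fully open they stand 13 mm farther back than shut.
Start: joints at [1.117, 0.353, 1.633, -0, 1.155, -0.002], TCP at [272.865, 562.292, 207.881] pointing down, gripper open.
Joint ranges: [-2.63, 2.63], [-0.92, 2.1], [0.06, 2.66], [-1.3, 4.44], [0, 2.69], [-3.02, 3.02]. Speed limits (rad/s): [2.22, 2.22, 2.79, 3.14, 3.14, 3.14].

INTERFACE

Orientations are given as [roll, pitch, yaw] about the fixed x, y, z axes, in that order (R = Rz(yaw) Ry(pitch) Rx(roll)).
In Python, from rig import r, imaging gives the robot as it stands. The module is installed in compiled form; this text tells all that it offers.
- The arm moves only by the tool arm_command, never from a script. Its argument "deltas" is a list of rows, each an object of numbers: "hand": the finger opening in mm, from 0 to 85.4; "tx", "ty", "tz": the shift along the tool's x, y, z in mm; "wx", "wy", "wz": the turn, a rotation vector about the tool's x, y, z in rad. A call has 1 to 8 rows; each row shifts and turns the commanded pose from where the row before left it, along the tool's axes as they then stand; what a row does not reach is not made up. A row lasts 1/8 s, in which the tool goes at most 62.5 mm and 10.7 degrees, less where a joint would pass 70% of its speed; a pose out of reach is approached as far as the arm can. A call with a gripper value outside its range is refused whole. The fingers move at their own pace and stop on an object; "squeeze" is the grip in N (left out, the last holds). Time passes only in rows, so rows that do not move let the fingers close. It gives the time, the measured TCP pose, the force, the opening and the grip force at its end, in the units of the state.
- r.sense(): the state, without advancing time (a new reading comes with each control period).
- imaging.grab_frame(name): name is "scene" or "top" or "wrist"; returns a dict with "image" (384x512x3 uint8, red, green, blue), "mtx" (3x3 intrinsics, pixels), "world_to_cam" (4x4, takes a point from world to camera coordinates). Camera axes: x right, y up, looking along -z (the intrinsics and any distortion apply to the point x, -y, -z); pixel columns grow to the right and rows downward; lengths in mm; the calibration is good to about 2 mm. A picture is of the moment at which its call begins. There is no depth.
- r.sign_off(): hands the job in; it is judged then, once.
The state is a dict: "clock": time; "qpos": joint angles; "qvel": joint speeds; "joint_efforts": joint torques, N m; "eef_pos": TCP position; "tcp_rot": TCP orientation; "contact_force": force on the tool from outside, world axes, zero at the start; "wrist_torque": the same for the moment, N m; "opening": opening from 0.0 (shut) to 1.0 (fully open); "grasp_force": force on a finger pad.
Only numpy, scipy, OpenCV 4.12 (cv2) and the standard library are available. Lean on these libraries where they do the work, as an engineer would, in place of code of your own. Each camera call takes 0.05 s, during which the arm holds its last target. There are 200 camera calls.

## Working session

There is one attempt and no reset: what is moved stays moved. The work goes in short steps, Python scripts to look and compute and a tool call to move; the robot and the scene stay as the last step left them, time stands still between calls to the robot, and variables do not carry over. Pictures are saved under pics/ and viewed, at most 10 in all, crops included, and the job is handed in when it is done.

Besides the shell and the picture viewer there is one more tool, called as name([rows], argument=value, ...), one row to a line, values as JSON. arm_command: Moves the arm, as the interface text tells. Its arguments: {"type":"object","properties":{"deltas":{"type":"array"},"squeeze":{"type":"number"}},"required":["deltas"]}

```bash
mkdir -p pics; cat > h.py <<'E'
import numpy as np, cv2
from rig import r, imaging
def cast(f,u,v,z):
    K=np.array(f["mtx"]);T=np.array(f["world_to_cam"]);R=T[:3,:3];c=-R.T@T[:3,3]
    d=np.linalg.inv(K)@[u,v,1.];d=R.T@(d*[1,-1,-1]);return c+d*(z-c[2])/d[2]
def proj(f,p):
    T=np.array(f["world_to_cam"]);q=(T[:3,:3]@np.array(p,float)+T[:3,3])*[1,-1,-1];q=np.array(f["mtx"])@q;return q[:2]/q[2]
E
python3 - <<'E'
from h import *
ims=[]
for n in ["scene","top"]:
    f=imaging.grab_frame(n);np.save(n,f,allow_pickle=True);cv2.imwrite(f"pics/{n}.png",cv2.resize(f["image"][...,::-1],(768,576),interpolation=cv2.INTER_CUBIC))
    print(f.keys(),f["mtx"])
print(r.sense())
E
```

```text
dict_keys(['image', 'mtx', 'world_to_cam']) [[408.09413092   0.         255.61708341]
 [  0.         408.09413092 189.90978642]
 [  0.           0.           1.        ]]
dict_keys(['image', 'mtx', 'world_to_cam']) [[475.99077291   0.         245.91913679]
 [  0.         475.99077291 189.77354973]
 [  0.           0.           1.        ]]
{'clock': 0.1, 'qpos': array([ 1.11661346e+00,  3.53580585e-01,  1.63405454e+00, -5.41645214e-06,
        1.15520307e+00, -2.38916102e-03]), 'qvel': array([ 5.43382719e-05, -1.38782226e-03, -2.41180510e-03,  9.05384980e-04,
        6.95946536e-04, -3.15455939e-04]), 'joint_efforts': array([-6.65475363e-04, -6.06366706e+01, -3.42814600e+01, -3.37054416e-05,
        4.24388636e-03,  1.08982954e-05]), 'eef_pos': array([272.65855202, 561.88452636, 207.23795058]), 'tcp_rot': array([-3.14034711e+00,  1.97685493e-06,  2.68980114e+00]), 'contact_force': array([ 1.08503791, -0.3447684 , -0.12331889]), 'wrist_torque': array([ 0.01057137, -0.01092295, -0.03123745]), 'grasp_force': 0.0, 'opening': 0.997112021198226}
```

View pics/scene.png

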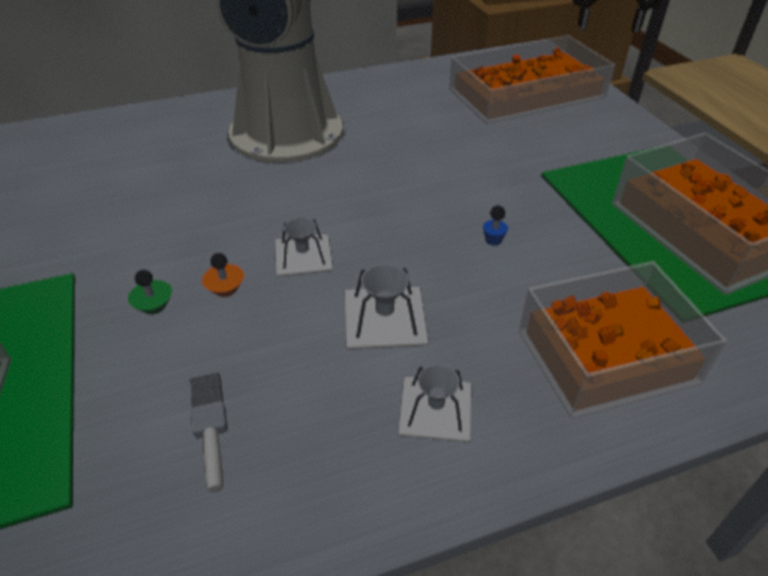

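View pics/top.png

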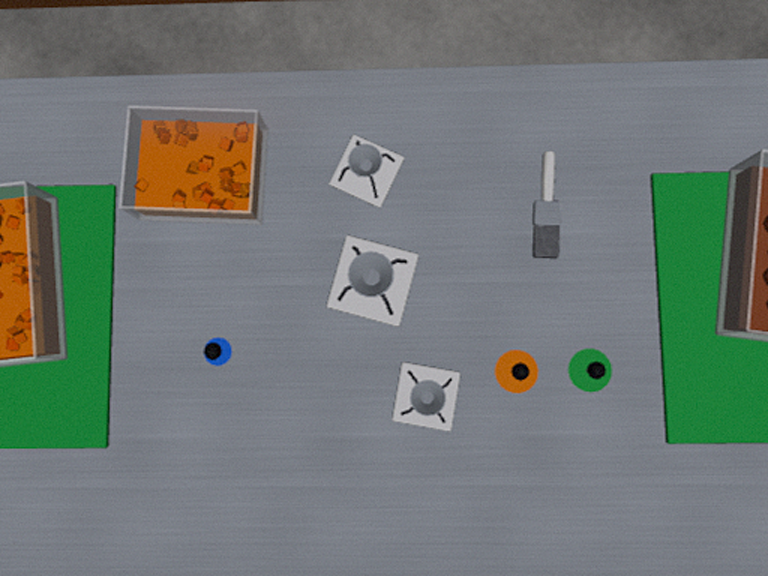

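The scene picture shows a green plug (150,297) and an orange plug (223,282), both of the wide shape. The blue plug is at (495,235). There are three funnels, at (303,255), (385,315) and (437,405). In the top view the orange plug is at (516,371), green at (590,370), and the funnels at (371,273), (367,160) and (428,397). The orange plug with the black knob fits the description, and the middle funnel has the largest foot. I'll measure these and confirm in one crop.

```bash
python3 - <<'E'
from h import *
F={n:np.load(n+".npy",allow_pickle=True).item() for n in["scene","top"]}
f=F["top"];im=f["image"];hsv=cv2.cvtColor(im,cv2.COLOR_RGB2HSV)
def comps(m,a):
    n,l,s,c=cv2.connectedComponentsWithStats(m.astype(np.uint8));return [(s[i],c[i],l==i) for i in range(1,n) if s[i,4]>a]
om=cv2.inRange(hsv,(5,150,100),(20,255,255))
for s,c,l in comps(om[:, 300:380],100):
    print("orange",s,c)
    cn=max(cv2.findContours(l.astype(np.uint8),0,1)[0],key=cv2.contourArea);(u,v),rr=cv2.minEnclosingCircle(cn);print("plug top z26",cast(f,u+300,v,26),"diam",2*(cast(f,u+300+rr,v,26)-cast(f,u+300,v,26)))
for n,(x,y) in dict(top=(520,371),scene=(219,261)).items():
    g=F[n]; x,y=int(x/1.5),int(y/1.5); p=g["image"][y-10:y+11,x-10:x+11].max(2)<45
    for s,c,l in comps(p,15):print("knob",n,s,c+[x-10,y-10],cast(g,*(c+[x-10,y-10]),60))
wm=cv2.inRange(hsv,(0,0,165),(180,35,255))
for cn in cv2.findContours(wm,0,1)[0]:
    if cv2.contourArea(cn)>300:
        b=cv2.boxPoints(cv2.minAreaRect(cn));P=np.array([cast(f,*q,8) for q in b]);print("foot",b.mean(0),P.mean(0).round(1),np.linalg.norm(P[0]-P[1]),np.linalg.norm(P[1]-P[2]),"yaw",np.arctan2(*(P[1]-P[0])[[1,0]]))
# rim via circle fit
for n,(x,y) in dict(top=(371,273)).items():
    g=cv2.cvtColor(im,cv2.COLOR_RGB2GRAY);x,y=int(x/1.5),int(y/1.5);big=cv2.resize(g[y-35:y+35,x-35:x+35],None,fx=4,fy=4,interpolation=cv2.INTER_CUBIC)
    c=cv2.HoughCircles(big,cv2.HOUGH_GRADIENT,1,200,param1=100,param2=15,minRadius=40,maxRadius=80);print(c)
    if c is not None:
        u,v,rr=c[0,0];u=u/4+x-35-.375;v=v/4+y-35-.375;print("rim",cast(f,u,v,80),"diam",2*np.linalg.norm(cast(f,u+rr/4,v,80)-cast(f,u,v,80)))
T=f["world_to_cam"];print("cam",-T[:3,:3].T@T[:3,3])
a=cv2.resize(im[215:280,305:415],None,fx=4,fy=4,interpolation=2);b=cv2.resize(F["scene"]["image"][150:250,70:300],None,fx=2,fy=2,interpolation=2)
o=np.zeros((260+200,460,3),np.uint8);o[:260,:440]=a;o[260:,:460]=b;cv2.imwrite("pics/crop.png",o[...,::-1])
E
```

```text
orange [ 30 234  29  28 522] [ 43.37931034 247.26628352]
plug top z26 [ 451.51917543 -203.8389293    26.        ] diam [ -0.65095422 -64.53676349   0.        ]
knob top [ 6  6 10 10 87] [346.47126437 247.44827586] [ 451.42958402 -204.06035331   60.        ]
knob scene [ 5  5 10 11 76] [145.5        173.84210526] [ 455.45961939 -203.36466132   60.        ]
foot [283.88818 264.15228] [414.3 -67.5   8. ] 90.50946066244458 89.19414951600477 yaw -0.1860919259032736
foot [247.98462 186.72308] [596.5  13.9   8. ] 117.43522732352487 117.61000460075918 yaw -0.2702920031113578
foot [244.02339 113.45123] [774.5  21.4   8. ] 91.41981138914826 89.9320912242303 yaw -0.4463343037349302
[[[141.5 143.5  60.8]]]
rim [596.78706494  13.57718151  80.        ] diam 67.40579286980292
cam [ 459.04171931  -21.24782064 1126.54940016]
```

View pics/crop.png

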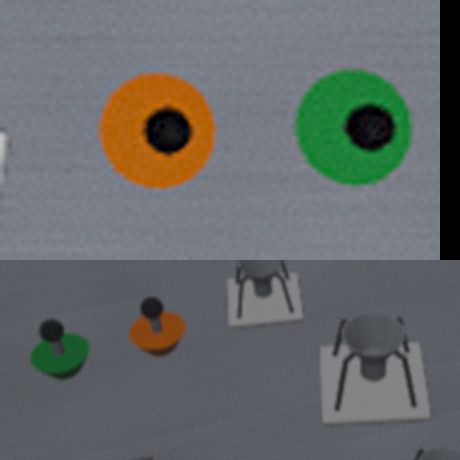

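The crop confirms it: the orange plug with the black knob is at (158,130) in the top half and (158,330) below, with the green look-alike beside it. The large funnel is at (374,380), and its measured foot of 117 mm and rim of 67 mm match the sizes given. The plug is at about (452,-204) and the funnel axis at about (597,14). First I'll turn the tool so its axes line up with the world axes.

arm_command([
  {"wz":0.18,"hand":60},
  {"wz":0.18},
  {"wz":0.18},
  {"wz":0.18},
  {"wz":0.18},
  {"wz":0.18},
  {"wz":0.04},
  {"tx":-40},
], squeeze=30)

```text
schema error: expected keys hand, tx, ty, tz, wx, wy, wz
```

arm_command([
  {"tx":-55,"ty":12},
  {"tx":-55,"ty":12},
  {"tx":-55,"ty":12},
  {"tx":-55,"ty":12},
  {"tx":-55,"ty":12},
  {"tx":-55,"ty":12},
  {"tx":-55,"ty":12},
  {"tx":-55,"ty":12},
])

```text
schema error: expected keys hand, tx, ty, tz, wx, wy, wz
```

All keys are needed in every row.

arm_command([
  {"hand":60,"tx":0,"ty":0,"tz":0,"wx":0,"wy":0,"wz":0.18},
  {"hand":60,"tx":0,"ty":0,"tz":0,"wx":0,"wy":0,"wz":0.18},
  {"hand":60,"tx":0,"ty":0,"tz":0,"wx":0,"wy":0,"wz":0.18},
  {"hand":60,"tx":0,"ty":0,"tz":0,"wx":0,"wy":0,"wz":0.18},
  {"hand":60,"tx":0,"ty":0,"tz":0,"wx":0,"wy":0,"wz":0.18},
  {"hand":60,"tx":0,"ty":0,"tz":0,"wx":0,"wy":0,"wz":0.18},
  {"hand":60,"tx":0,"ty":0,"tz":0,"wx":0,"wy":0,"wz":0.04},
  {"hand":60,"tx":-40,"ty":0,"tz":0,"wx":0,"wy":0,"wz":0},
], squeeze=30)

```text
clock: 1.1
eef_pos: [272.8, 523.4, 207.3]
tcp_rot: [3.141, -0.001, 1.57]
contact_force: [0.2, -0.4, -0.1]
opening: 0.706
grasp_force: 0.0
```

arm_command([
  {"hand":60,"tx":-55,"ty":12,"tz":0,"wx":0,"wy":0,"wz":0},
  {"hand":60,"tx":-55,"ty":12,"tz":0,"wx":0,"wy":0,"wz":0},
  {"hand":60,"tx":-55,"ty":12,"tz":0,"wx":0,"wy":0,"wz":0},
  {"hand":60,"tx":-55,"ty":12,"tz":0,"wx":0,"wy":0,"wz":0},
  {"hand":60,"tx":-55,"ty":12,"tz":0,"wx":0,"wy":0,"wz":0},
  {"hand":60,"tx":-55,"ty":12,"tz":0,"wx":0,"wy":0,"wz":0},
  {"hand":60,"tx":-55,"ty":12,"tz":0,"wx":0,"wy":0,"wz":0},
  {"hand":60,"tx":-55,"ty":12,"tz":0,"wx":0,"wy":0,"wz":0},
])

```text
clock: 2.1
eef_pos: [368.4, 80.5, 208.0]
tcp_rot: [3.141, -0.0, 1.57]
contact_force: [1.0, 0.7, -0.2]
opening: 0.705
grasp_force: 0.0
```

arm_command([
  {"hand":60,"tx":-48,"ty":14,"tz":0,"wx":0,"wy":0,"wz":0},
  {"hand":60,"tx":-48,"ty":14,"tz":0,"wx":0,"wy":0,"wz":0},
  {"hand":60,"tx":-48,"ty":14,"tz":0,"wx":0,"wy":0,"wz":0},
  {"hand":60,"tx":-48,"ty":14,"tz":0,"wx":0,"wy":0,"wz":0},
  {"hand":60,"tx":-48,"ty":14,"tz":0,"wx":0,"wy":0,"wz":0},
  {"hand":60,"tx":-44,"ty":13,"tz":0,"wx":0,"wy":0,"wz":0},
  {"hand":60,"tx":0,"ty":0,"tz":30,"wx":0,"wy":0,"wz":0},
  {"hand":60,"tx":0,"ty":0,"tz":30,"wx":0,"wy":0,"wz":0},
])

```text
clock: 3.1
eef_pos: [451.0, -202.6, 147.0]
tcp_rot: [3.141, 0.0, 1.568]
contact_force: [-0.0, 0.4, -0.5]
opening: 0.703
grasp_force: 0.0
```

```bash
python3 - <<'E'
from h import *
f=imaging.grab_frame("wrist");im=f["image"];print(r.sense()["eef_pos"])
hsv=cv2.cvtColor(im,cv2.COLOR_RGB2HSV)
print("expected knob px",proj(f,[452,-204,60]),"top px",proj(f,[452,-204,26]))
om=cv2.inRange(hsv,(5,150,60),(20,255,255));u,v=np.argwhere(om).mean(0)[::-1];print("orange",u,v,cast(f,u,v,26))
k=(im.max(2)<45).astype(np.uint8);n,l,s,c=cv2.connectedComponentsWithStats(k)
for i in range(1,n):
    if s[i,4]>100:print(s[i],c[i],cast(f,*c[i],60))
cv2.imwrite("pics/w1.png",im[...,::-1])
E
```

```text
[ 448.68398632 -201.2655815   143.38208682]
expected knob px [254.800318   191.85954223] top px [254.6591038  182.69562454]
orange 254.08670774647888 180.14260563380282 [ 451.39911392 -201.19760757   26.        ]
[242 180  25  25 438] [254.46118721 192.19863014] [ 451.67782338 -204.33433411   60.        ]
[    0   237   512   147 31916] [254.16844216 338.33628901] [ 450.90242477 -376.7436323    60.        ]
[244 280  22  24 380] [255.05263158 291.57368421] [ 452.022492   -314.79100883   60.        ]
```

View pics/w1.png

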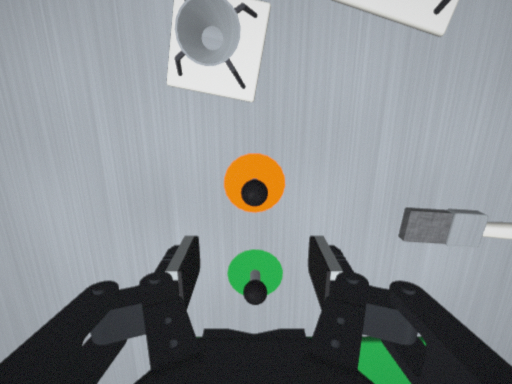

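The wrist view shows the knob at (254,192), which casts to (451.7,-204.3). The fingers frame it about the x axis, and the green plug at (255,265) is clear behind.

arm_command([
  {"hand":60,"tx":-1.5,"ty":0.5,"tz":20,"wx":0,"wy":0,"wz":0},
  {"hand":60,"tx":0,"ty":0,"tz":25,"wx":0,"wy":0,"wz":0},
  {"hand":60,"tx":0,"ty":0,"tz":25,"wx":0,"wy":0,"wz":0},
  {"hand":60,"tx":0,"ty":0,"tz":20,"wx":0,"wy":0,"wz":0},
  {"hand":60,"tx":0,"ty":0,"tz":12,"wx":0,"wy":0,"wz":0},
  {"hand":60,"tx":0,"ty":0,"tz":6,"wx":0,"wy":0,"wz":0},
  {"hand":60,"tx":0,"ty":0,"tz":0,"wx":0,"wy":0,"wz":0},
])

```text
clock: 4.03
eef_pos: [451.7, -203.4, 40.0]
tcp_rot: [-3.141, -0.0, 1.57]
contact_force: [-0.2, 0.4, 0.9]
opening: 0.7
grasp_force: 0.0
```

```bash
python3 - <<'E'
from h import *
f=imaging.grab_frame("wrist");s=r.sense();print(s["eef_pos"],s["tcp_rot"],s["contact_force"],s["opening"])
cv2.imwrite("pics/w2.png",f["image"][...,::-1])
E
```

```text
[ 451.88942154 -203.50643807   40.28464274] [3.14119391e+00 1.88911928e-04 1.56983420e+00] [-0.00245995 -0.38518779 -0.4011432 ] 0.696323112742725
```

View pics/w2.png

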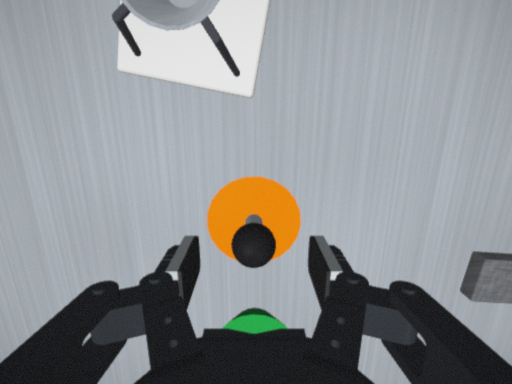

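The wrist view shows the knob at (254,245), centred between the pads at (190,265) and (318,265). Now I'll close.

arm_command([
  {"hand":30,"tx":-0.5,"ty":0,"tz":1.5,"wx":0,"wy":0,"wz":0},
  {"hand":20,"tx":0,"ty":0,"tz":0,"wx":0,"wy":0,"wz":0},
  {"hand":20,"tx":0,"ty":0,"tz":0,"wx":0,"wy":0,"wz":0},
  {"hand":20,"tx":0,"ty":0,"tz":0,"wx":0,"wy":0,"wz":0},
  {"hand":20,"tx":0,"ty":0,"tz":0,"wx":0,"wy":0,"wz":0},
  {"hand":20,"tx":0,"ty":0,"tz":0,"wx":0,"wy":0,"wz":0},
], squeeze=30)

```text
clock: 4.82
eef_pos: [451.7, -204.1, 38.9]
tcp_rot: [3.141, 0.0, 1.57]
contact_force: [-0.9, 0.0, 5.6]
opening: 0.255
grasp_force: 29.1
```

The opening is 21.8 mm, less than the 26 mm ball, with 5.6 N upwards on the tool. The grip looks off-centre, so I'll look.

```bash
python3 - <<'E'
from h import *
s=r.sense();print(s["eef_pos"],s["contact_force"],s["opening"],s["grasp_force"])
f=imaging.grab_frame("wrist");g=imaging.grab_frame("scene")
u,v=proj(g,[452,-204,60]).astype(int);print(u,v,"wrist px of knob",proj(f,[452,-204,60]),"gp",proj(f,[451.8,-204.1,58]))
a=f["image"][110:330,130:380];b=cv2.resize(g["image"][v-35:v+25,u-35:u+35],None,fx=5,fy=5,interpolation=2)
o=np.zeros((440,750,3),np.uint8);o[:330,:375]=cv2.resize(a,(375,330));o[:300,380:730]=b;cv2.imwrite("pics/g.png",o[...,::-1])
E
```

```text
[ 451.73213926 -204.05357721   38.92190809] [-0.92963767  0.03301768  5.6119648 ] 0.2554677352638797 29.10605013370514
144 172 wrist px of knob [254.43038652 243.44463438] gp [254.07518101 242.00342367]
```

View pics/g.png

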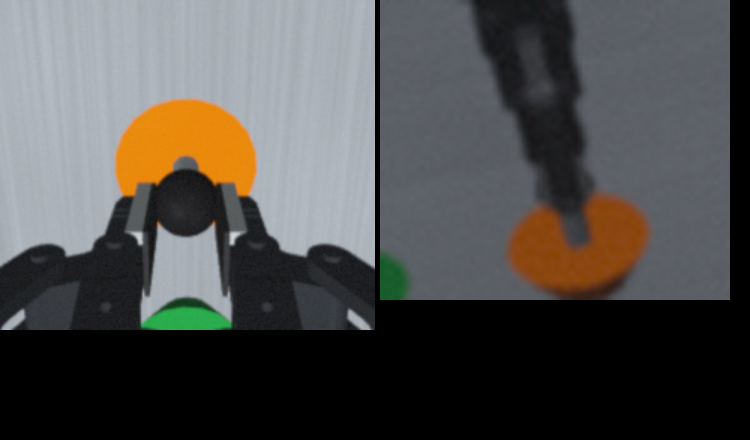

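The knob sits between the pads but towards their tips. I'll open a little, go 4 mm lower and regrip.

arm_command([
  {"hand":36,"tx":0,"ty":0,"tz":0,"wx":0,"wy":0,"wz":0},
  {"hand":36,"tx":0,"ty":0,"tz":4,"wx":0,"wy":0,"wz":0},
  {"hand":20,"tx":0,"ty":0,"tz":0,"wx":0,"wy":0,"wz":0},
  {"hand":20,"tx":0,"ty":0,"tz":0,"wx":0,"wy":0,"wz":0},
  {"hand":15,"tx":0,"ty":0,"tz":0,"wx":0,"wy":0,"wz":0},
  {"hand":15,"tx":0,"ty":0,"tz":0,"wx":0,"wy":0,"wz":0},
], squeeze=30)

```text
clock: 5.68
eef_pos: [451.5, -203.9, 34.3]
tcp_rot: [-3.141, -0.0, 1.57]
contact_force: [-0.0, -0.1, -0.8]
opening: 0.274
grasp_force: 29.5
```

arm_command([
  {"hand":15,"tx":0,"ty":0,"tz":-5,"wx":0,"wy":0,"wz":0},
  {"hand":15,"tx":0,"ty":0,"tz":-15,"wx":0,"wy":0,"wz":0},
  {"hand":15,"tx":0,"ty":0,"tz":-25,"wx":0,"wy":0,"wz":0},
  {"hand":15,"tx":0,"ty":0,"tz":-30,"wx":0,"wy":0,"wz":0},
  {"hand":15,"tx":0,"ty":0,"tz":-25,"wx":0,"wy":0,"wz":0},
  {"hand":15,"tx":8,"ty":5,"tz":-10,"wx":0,"wy":0,"wz":0},
  {"hand":15,"tx":15,"ty":10,"tz":0,"wx":0,"wy":0,"wz":0},
  {"hand":15,"tx":25,"ty":17,"tz":0,"wx":0,"wy":0,"wz":0},
])

```text
clock: 6.68
eef_pos: [483.7, -154.7, 143.7]
tcp_rot: [-3.141, -0.0, 1.569]
contact_force: [0.4, -1.1, -1.9]
opening: 0.273
grasp_force: 29.6
```

arm_command([
  {"hand":15,"tx":32,"ty":21,"tz":0,"wx":0,"wy":0,"wz":0},
  {"hand":15,"tx":36,"ty":24,"tz":0,"wx":0,"wy":0,"wz":0},
  {"hand":15,"tx":36,"ty":24,"tz":0,"wx":0,"wy":0,"wz":0},
  {"hand":15,"tx":30,"ty":20,"tz":0,"wx":0,"wy":0,"wz":0},
  {"hand":15,"tx":20,"ty":14,"tz":0,"wx":0,"wy":0,"wz":0},
  {"hand":15,"tx":12,"ty":8,"tz":0,"wx":0,"wy":0,"wz":0},
  {"hand":15,"tx":4,"ty":2,"tz":0,"wx":0,"wy":0,"wz":0},
  {"hand":15,"tx":0,"ty":0,"tz":0,"wx":0,"wy":0,"wz":0},
])

```text
clock: 7.68
eef_pos: [596.4, 13.5, 144.2]
tcp_rot: [-3.141, 0.0, 1.57]
contact_force: [-0.1, -0.6, -1.1]
opening: 0.276
grasp_force: 29.6
```

```bash
python3 - <<'E'
from h import *
s=r.sense();print(s["eef_pos"],s["contact_force"],s["opening"],s["grasp_force"])
f=imaging.grab_frame("wrist");g=imaging.grab_frame("scene");np.save("g2",g,allow_pickle=True);np.save("f2",f,allow_pickle=True)
u,v=proj(g,[597,14,110]).astype(int);print(u,v,"knob exp",proj(g,s["eef_pos"]+[0,0,26]),"orig exp",proj(g,s["eef_pos"]-[0,0,34.5]),"rimctr",proj(g,[596.8,13.6,80]),"wrist knob exp",proj(f,s["eef_pos"]+[0,0,26]))
a=f["image"];b=cv2.resize(g["image"][v-60:v+60,u-45:u+45],None,fx=4,fy=4,interpolation=2)
for n,h,q in(("scene",g,(u-60,v-60,120,130)),("wrist",f,(100,60,310,260))):
    x,y,w,hh=q;m=cv2.inRange(cv2.cvtColor(h["image"],cv2.COLOR_RGB2HSV),(5,150,60),(20,255,255))[y:y+hh,x:x+w]
    cn=max(cv2.findContours(m,0,1)[0],key=cv2.contourArea);print(n,cv2.boundingRect(cn),cv2.fitEllipse(cn),"off",x,y)
o=np.zeros((480,750,3),np.uint8);o[:288,:384]=cv2.resize(a,(384,288));o[:480,388:748]=b;cv2.imwrite("pics/g2.png",o[...,::-1])
E
```

```text
[596.37559853  13.53607237 144.20533544] [-0.0704554  -0.6245754  -1.13398195] 0.27568361792033413 29.58449363708496
255 174 knob exp [255.38418153 152.01246588] orig exp [255.46398346 174.67536388] rimctr [255.59511734 185.13015159] wrist knob exp [253.91727019 247.61763594]
scene (46, 43, 31, 23) ((60.804832458496094, 53.90799331665039), (19.844053268432617, 30.035892486572266), 90.655029296875) off 195 114
wrist (107, 119, 96, 63) ((154.09957885742188, 151.17794799804688), (62.967735290527344, 101.64535522460938), 90.58358001708984) off 100 60
```

View pics/g2.png

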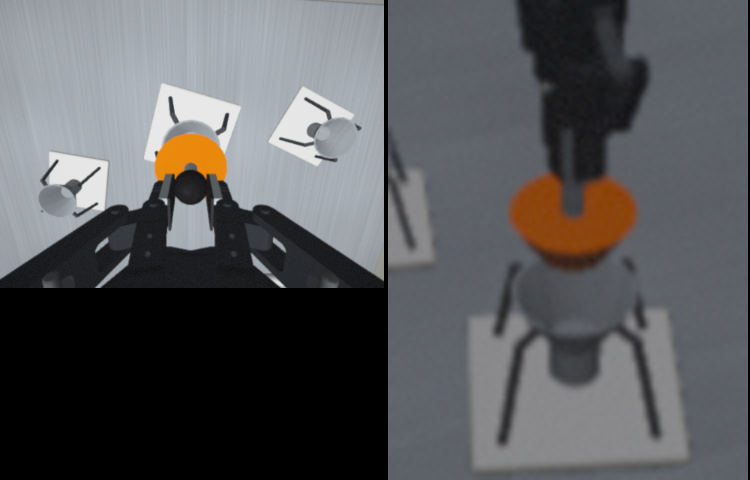

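The plug hangs upright: its top is at (573,215) in the crop, and the funnel mouth is at (576,290) directly below. I'll lower it, slowing near the end.

arm_command([
  {"hand":15,"tx":0,"ty":0.4,"tz":8,"wx":0,"wy":0,"wz":0},
  {"hand":15,"tx":0,"ty":0,"tz":12,"wx":0,"wy":0,"wz":0},
  {"hand":15,"tx":0,"ty":0,"tz":12,"wx":0,"wy":0,"wz":0},
  {"hand":15,"tx":0,"ty":0,"tz":8,"wx":0,"wy":0,"wz":0},
  {"hand":15,"tx":0,"ty":0,"tz":4,"wx":0,"wy":0,"wz":0},
  {"hand":15,"tx":0,"ty":0,"tz":3,"wx":0,"wy":0,"wz":0},
  {"hand":15,"tx":0,"ty":0,"tz":2,"wx":0,"wy":0,"wz":0},
  {"hand":15,"tx":0,"ty":0,"tz":0,"wx":0,"wy":0,"wz":0},
])

```text
clock: 8.78
eef_pos: [597.3, 14.0, 95.5]
tcp_rot: [3.141, -0.0, 1.57]
contact_force: [0.5, -0.4, -1.6]
opening: 0.275
grasp_force: 29.6
```

arm_command([
  {"hand":15,"tx":0,"ty":0,"tz":1,"wx":0,"wy":0,"wz":0},
  {"hand":15,"tx":0,"ty":0,"tz":1,"wx":0,"wy":0,"wz":0},
  {"hand":15,"tx":0,"ty":0,"tz":1,"wx":0,"wy":0,"wz":0},
  {"hand":15,"tx":0,"ty":0,"tz":0,"wx":0,"wy":0,"wz":0},
])

```text
clock: 9.28
eef_pos: [597.1, 14.0, 92.3]
tcp_rot: [-3.141, -0.0, 1.57]
contact_force: [0.1, -0.0, -1.1]
opening: 0.277
grasp_force: 29.6
```

arm_command([
  {"hand":15,"tx":0,"ty":0,"tz":0.7,"wx":0,"wy":0,"wz":0},
  {"hand":15,"tx":0,"ty":0,"tz":0.7,"wx":0,"wy":0,"wz":0},
  {"hand":15,"tx":0,"ty":0,"tz":0,"wx":0,"wy":0,"wz":0},
])

```text
clock: 9.65
eef_pos: [597.1, 14.0, 91.0]
tcp_rot: [-3.141, 0.0, 1.57]
contact_force: [-1.5, -0.7, 1.0]
opening: 0.278
grasp_force: 29.8
```

The plug has touched the taper, with force changing from -1.1 to +1.0 N. I'll release so it seats by itself, and look.

arm_command([
  {"hand":28,"tx":0,"ty":0,"tz":0,"wx":0,"wy":0,"wz":0},
  {"hand":36,"tx":0,"ty":0,"tz":0,"wx":0,"wy":0,"wz":0},
  {"hand":36,"tx":0,"ty":0,"tz":0,"wx":0,"wy":0,"wz":0},
  {"hand":36,"tx":0,"ty":0,"tz":0,"wx":0,"wy":0,"wz":0},
])

```text
clock: 10.15
eef_pos: [597.3, 14.0, 91.0]
tcp_rot: [3.141, 0.0, 1.57]
contact_force: [0.6, -0.6, 0.5]
opening: 0.422
grasp_force: 0.0
```

```bash
python3 - <<'E'
from h import *
s=r.sense();print(s["eef_pos"],s["contact_force"],s["opening"],s["grasp_force"])
f=imaging.grab_frame("wrist");g=imaging.grab_frame("scene")
print("knob exp",proj(g,[596.8,13.6,117]),"top exp",proj(g,[596.8,13.6,83]),"wrist knob exp",proj(f,[596.8,13.6,117]))
u,v=proj(g,[597,14,90]).astype(int)
for n,h,q in(("scene",g,(u-40,v-40,80,80)),("wrist",f,(100,60,310,260))):
    x,y,w,hh=q;m=cv2.inRange(cv2.cvtColor(h["image"],cv2.COLOR_RGB2HSV),(5,150,60),(20,255,255))[y:y+hh,x:x+w]
    cn=max(cv2.findContours(m,0,1)[0],key=cv2.contourArea);e=cv2.fitEllipse(cv2.convexHull(cn));print(n,e,"ctr",np.array(e[0])+[x,y],cast(h,*(np.array(e[0])+[x,y]),83))
a=f["image"];b=cv2.resize(g["image"][v-50:v+50,u-40:u+40],None,fx=4.5,fy=4.5,interpolation=2)
o=np.zeros((450,750,3),np.uint8);o[:288,:384]=cv2.resize(a,(384,288));o[:450,388:748]=b;cv2.imwrite("pics/g3.png",o[...,::-1])
E
```

```text
[597.2938583   13.96050515  90.99774738] [ 0.58125961 -0.64673161  0.46283696] 0.4217299401813284 0.0
knob exp [255.55235921 172.18071615] top exp [255.59174381 184.10846809] wrist knob exp [253.10132719 248.21114104]
scene ((41.24518585205078, 44.93236541748047), (19.889076232910156, 29.888507843017578), 89.83689880371094) ctr [256.24518585 185.93236542] [602.64035384  12.98444531  83.        ]
wrist ((152.9116668701172, 162.0266876220703), (88.95420837402344, 95.40815734863281), 92.33830261230469) ctr [252.91166687 222.02668762] [596.6254224   15.03866604  83.        ]
```

View pics/g3.png

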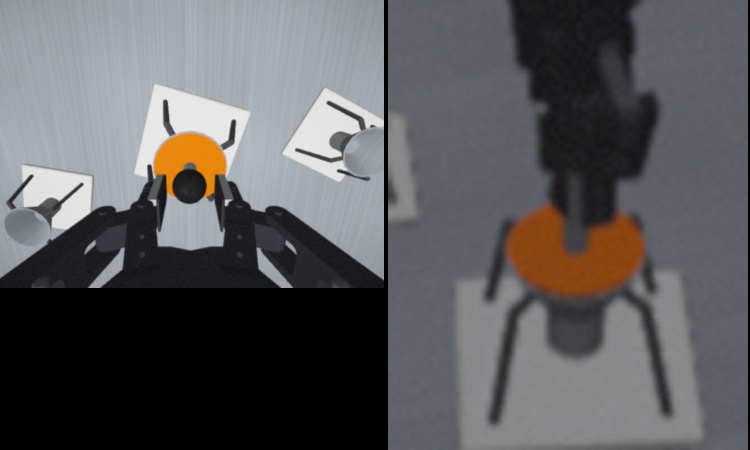

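It's seated and upright: the top ellipse is at (575,250), level and concentric in the mouth, and the knob is at its predicted pixel. Now I'll regrip and rock 15° towards +y about the rim.

arm_command([
  {"hand":20,"tx":0,"ty":0,"tz":0,"wx":0,"wy":0,"wz":0},
  {"hand":15,"tx":0,"ty":0,"tz":0,"wx":0,"wy":0,"wz":0},
  {"hand":15,"tx":0,"ty":0,"tz":0,"wx":0,"wy":0,"wz":0},
  {"hand":15,"tx":0,"ty":0,"tz":0,"wx":0,"wy":0,"wz":0},
  {"hand":15,"tx":0,"ty":0,"tz":0,"wx":0,"wy":0,"wz":0},
], squeeze=35)

```text
clock: 10.88
eef_pos: [597.2, 14.0, 91.1]
tcp_rot: [3.142, 0.0, 1.57]
contact_force: [-0.7, -0.8, 3.2]
opening: 0.27
grasp_force: 34.2
```

arm_command([
  {"hand":15,"tx":0.5,"ty":0,"tz":-1.4,"wx":0,"wy":-0.0436,"wz":0},
  {"hand":15,"tx":0.5,"ty":0,"tz":-1.4,"wx":0,"wy":-0.0436,"wz":0},
  {"hand":15,"tx":0,"ty":0,"tz":0,"wx":0,"wy":0,"wz":0},
])

```text
clock: 11.25
eef_pos: [597.2, 15.6, 93.6]
tcp_rot: [-3.142, 0.087, 1.571]
contact_force: [0.4, -2.1, -0.4]
opening: 0.272
grasp_force: 34.4
```

Forces are small, so I'll continue to 15°.

arm_command([
  {"hand":15,"tx":0.5,"ty":0,"tz":-1.4,"wx":0,"wy":-0.0436,"wz":0},
  {"hand":15,"tx":0.5,"ty":0,"tz":-1.4,"wx":0,"wy":-0.0436,"wz":0},
  {"hand":15,"tx":0.5,"ty":0,"tz":-1.4,"wx":0,"wy":-0.0436,"wz":0},
  {"hand":15,"tx":0.5,"ty":0,"tz":-1.4,"wx":0,"wy":-0.0436,"wz":0},
  {"hand":15,"tx":0,"ty":0,"tz":0,"wx":0,"wy":0,"wz":0},
  {"hand":15,"tx":0,"ty":0,"tz":0,"wx":0,"wy":0,"wz":0},
])

```text
clock: 12.0
eef_pos: [597.1, 17.7, 98.8]
tcp_rot: [-3.141, 0.26, 1.57]
contact_force: [0.6, -0.3, -1.1]
opening: 0.277
grasp_force: 34.4
```

```bash
python3 - <<'E'
from h import *
s=r.sense();print(s["eef_pos"],s["tcp_rot"],s["contact_force"])
f=imaging.grab_frame("wrist");g=imaging.grab_frame("scene")
u,v=proj(g,[597,14,90]).astype(int)
a=f["image"];b=cv2.resize(g["image"][v-50:v+50,u-40:u+40],None,fx=4.5,fy=4.5,interpolation=2)
x,y=u-40,v-40;m=cv2.inRange(cv2.cvtColor(g["image"],cv2.COLOR_RGB2HSV),(5,150,60),(20,255,255))[y:y+80,x:x+80]
cn=max(cv2.findContours(m,0,1)[0],key=cv2.contourArea);print(cv2.fitEllipse(cv2.convexHull(cn)))
o=np.zeros((450,750,3),np.uint8);o[:288,:384]=cv2.resize(a,(384,288));o[:450,388:748]=b;cv2.imwrite("pics/g4.png",o[...,::-1])
E
```

```text
[597.05251299  17.71300262  98.77236582] [-3.14108672  0.2602341   1.56978761] [ 0.58860896 -0.32027181 -1.05710574]
((41.70785903930664, 42.93205642700195), (21.22708511352539, 28.666906356811523), 105.67851257324219)
```

View pics/g4.png

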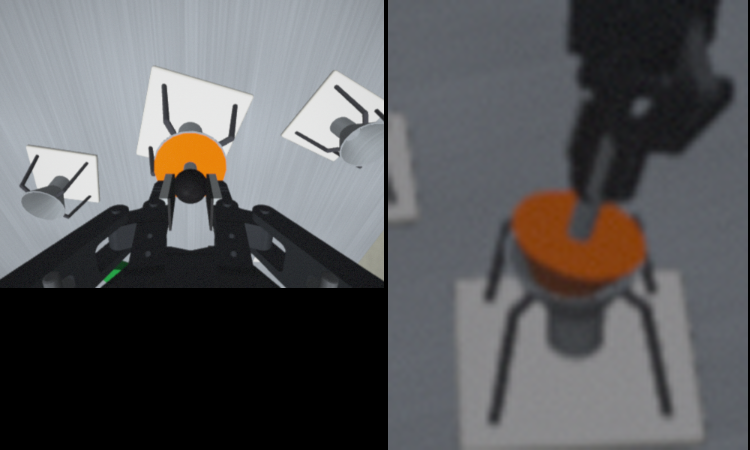

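The plug is leaning about 15° towards +y: the top ellipse at (578,235) is tilted and the stem runs to upper right. The -1.1 N reading suggests I carry nearly all its weight, so I'll lower slightly to make sure it bears on the rim.

arm_command([
  {"hand":15,"tx":0.1,"ty":0,"tz":0.4,"wx":0,"wy":0,"wz":0},
  {"hand":15,"tx":0.1,"ty":0,"tz":0.4,"wx":0,"wy":0,"wz":0},
  {"hand":15,"tx":0,"ty":0,"tz":0,"wx":0,"wy":0,"wz":0},
])

```text
clock: 12.48
eef_pos: [597.3, 17.7, 98.3]
tcp_rot: [3.142, 0.262, 1.57]
contact_force: [-0.3, -0.4, -0.2]
opening: 0.271
grasp_force: 34.4
```

It now bears on the rim. I'll rock it back upright under control, then release.

arm_command([
  {"hand":15,"tx":-0.45,"ty":0,"tz":1.2,"wx":0,"wy":0.0436,"wz":0},
  {"hand":15,"tx":-0.45,"ty":0,"tz":1.3,"wx":0,"wy":0.0436,"wz":0},
  {"hand":15,"tx":-0.45,"ty":0,"tz":1.3,"wx":0,"wy":0.0436,"wz":0},
  {"hand":15,"tx":-0.45,"ty":0,"tz":1.3,"wx":0,"wy":0.0436,"wz":0},
  {"hand":15,"tx":-0.45,"ty":0,"tz":1.3,"wx":0,"wy":0.0436,"wz":0},
  {"hand":15,"tx":-0.45,"ty":0,"tz":1.2,"wx":0,"wy":0.0436,"wz":0},
  {"hand":15,"tx":0,"ty":0,"tz":0,"wx":0,"wy":0,"wz":0},
])

```text
clock: 13.35
eef_pos: [597.3, 13.4, 91.2]
tcp_rot: [3.141, -0.0, 1.568]
contact_force: [-0.3, 1.3, 0.4]
opening: 0.274
grasp_force: 34.5
```

arm_command([
  {"hand":28,"tx":0,"ty":0,"tz":0,"wx":0,"wy":0,"wz":0},
  {"hand":36,"tx":0,"ty":0,"tz":0,"wx":0,"wy":0,"wz":0},
  {"hand":50,"tx":0,"ty":0,"tz":0,"wx":0,"wy":0,"wz":0},
  {"hand":60,"tx":0,"ty":0,"tz":0,"wx":0,"wy":0,"wz":0},
  {"hand":60,"tx":0,"ty":0,"tz":0,"wx":0,"wy":0,"wz":0},
])

```text
clock: 13.98
eef_pos: [597.2, 14.1, 91.1]
tcp_rot: [3.142, 0.0, 1.57]
contact_force: [0.7, -0.3, -0.8]
opening: 0.702
grasp_force: 0.0
```

arm_command([
  {"hand":60,"tx":0,"ty":0,"tz":-10,"wx":0,"wy":0,"wz":0},
  {"hand":60,"tx":0,"ty":0,"tz":-20,"wx":0,"wy":0,"wz":0},
  {"hand":60,"tx":0,"ty":0,"tz":-30,"wx":0,"wy":0,"wz":0},
  {"hand":60,"tx":0,"ty":0,"tz":-30,"wx":0,"wy":0,"wz":0},
  {"hand":60,"tx":0,"ty":0,"tz":-20,"wx":0,"wy":0,"wz":0},
  {"hand":60,"tx":0,"ty":0,"tz":0,"wx":0,"wy":0,"wz":0},
])

```text
clock: 14.72
eef_pos: [598.4, 14.0, 203.3]
tcp_rot: [3.138, -0.0, 1.57]
contact_force: [0.2, 1.2, 0.1]
opening: 0.704
grasp_force: 0.0
```

```bash
python3 - <<'E'
from h import *
s=r.sense();print(s["clock"],s["eef_pos"],s["contact_force"])
f=imaging.grab_frame("wrist");g=imaging.grab_frame("scene")
print("knob exp",proj(g,[596.8,13.6,117]),"wrist knob exp",proj(f,[596.8,13.6,117]))
u,v=proj(g,[597,14,90]).astype(int);print("crop origin",u-40,v-50)
a=f["image"];b=cv2.resize(g["image"][v-50:v+50,u-40:u+40],None,fx=4.5,fy=4.5,interpolation=2)
x,y=u-40,v-40;m=cv2.inRange(cv2.cvtColor(g["image"],cv2.COLOR_RGB2HSV),(5,150,60),(20,255,255))[y:y+80,x:x+80]
cn=max(cv2.findContours(m,0,1)[0],key=cv2.contourArea);print(cv2.fitEllipse(cv2.convexHull(cn)))
o=np.zeros((450,750,3),np.uint8);o[:288,:384]=cv2.resize(a,(384,288));o[:450,388:748]=b;cv2.imwrite("pics/g5.png",o[...,::-1])
E
```

```text
14.725 [598.4312975   14.0212138  203.26941113] [0.18034192 1.18292819 0.14868227]
knob exp [255.55235921 172.18071615] wrist knob exp [251.71434584 191.10757256]
crop origin 215 131
((41.33467483520508, 44.84524917602539), (20.288965225219727, 29.559389114379883), 90.59996795654297)
```

View pics/g5.png

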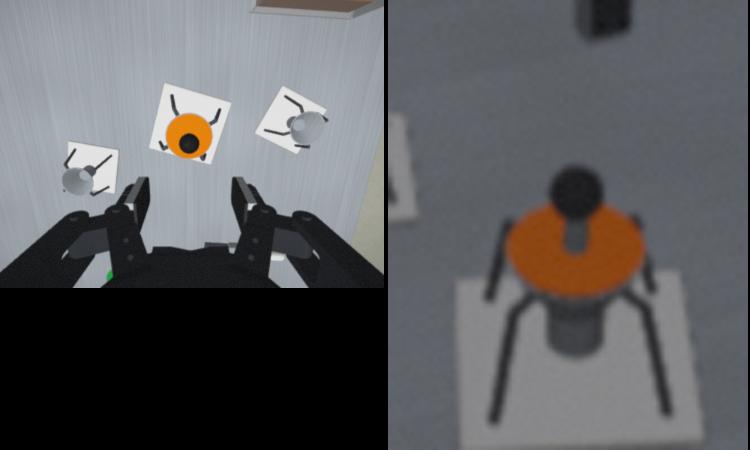

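The plug stands upright and level: its top is at (575,248) and the knob at (576,193) in line with the axis. The gripper is clear. I'll hand in.

```bash
python3 -c "
from rig import r
print(r.sign_off())"
```

```text
the job is handed in; nothing more can be done
None
```

The wide orange plug was seated in the largest funnel, rocked about 15° and back, then released seated and upright with the gripper clear; I handed the job in at about 15 s of the 38 s, without touching the blue plug or the brush.

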